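Hang the blue rotor on the spring balancer

TASK

In the motor repair corner, take the rotor with the blue fan plate out of the yellow rack and hang it, shaft stub up, in the orange ring of the spring-balanced swing arm, so that its plate rests on the ring. Lower it gently with the arm as it sinks, hold on until the arm has sunk under the weight and settled, and only then let go. Leave the white rotor in the rack.

Things in the scene. Friction and masses are not known exactly. Their poses are not given: they have to be found in the camera images.
- blue_rotor: Rotor, 0.5 to 0.7 kg, round about its z (up): BLUE fan plate 84 across, 6 thick (vanes to 11); bare steel shaft stub to grip, 16 across, from 6 to 56 above the plate's underside; below it a core 37 across down to 42, tapering to a shaft end at 65. Origin: centre of the plate's underside. Starts hung by its plate in one opening of the yellow rack, upright.
- white_rotor: Same rotor with a WHITE plate, in the rack's other opening; stays there. Same origin and axes. The rack: yellow steel, 260 long, 100 wide, 90 high, two openings 44 square, 140 apart; the plates rest on its top.
- ring (a point): Centre of the top face of the orange holder ring on the free end of the red swing arm: inner diameter 60, outer 84, 10 thick; level within 0.13 rad (it tips a little as the arm sinks). Unloaded, its top is about 196 above the bench. The arm comes from a blue post 360 away, on the robot's right; nothing of it stands above the ring's unloaded top by over 10. Hole clear above and below. z up.
- swing_arm (a joint): How far the arm has sunk (rad): 0 at the upper stop, where it starts; lower stop 0.18. 0.1 rad = ring 36 mm lower, straight down within 3 mm. A damped spring holds it up: about 1.5 N down on the ring starts it, then about 1.25 N per 10 mm. Under the blue rotor it balances 26 to 44 mm down (0.07 to 0.12 rad).
Things that resemble listed ones, but are neither listed nor needed, are in the scene too. Of the things that look like the blue_rotor, the middle-sized one is meant.

How it is judged:
On the way:
1. with the gripper still holding it, the blue rotor sits in the ring and the arm has sunk under it and come to rest (z of blue_rotor in the frame of ring between -0.006 and 0.006 m and horizontal distance between blue_rotor and ring below 0.016 m and angle between blue_rotor's own z axis and vertical below 0.15 rad and value of joint swing_arm above 0.05 rad and velocity of joint swing_arm between -0.05 and 0.05 rad/s and contact force between the fingers and blue_rotor above 0.5 N), for 0.2 s.
At the end, for the whole second after the job is handed in: The blue rotor hangs upright (within 0.15 rad) in the ring, its plate's underside within 6 mm of the ring's top face and within 16 mm of the ring's centre, the arm sunk by more than 0.05 rad and at rest, the rotor still; the white rotor is within 20 mm of where it was (z of blue_rotor in the frame of ring between -0.006 and 0.006 m and horizontal distance between blue_rotor and ring below 0.016 m and angle between blue_rotor's own z axis and vertical below 0.15 rad and value of joint swing_arm above 0.05 rad and velocity of joint swing_arm between -0.05 and 0.05 rad/s and linear speed of blue_rotor below 0.03 m/s and distance of white_rotor from where it was at the start of the episode below 0.02 m); the robot touches nothing.
It fails at once if the loaded arm is dropped: it falls faster than 0.6 rad/s (0.22 m/s at the ring) (velocity of joint swing_arm above 0.6 rad/s).
It fails at once if the arm is let spring up faster than 0.6 rad/s (velocity of joint swing_arm below -0.6 rad/s).
It fails at once if the white rotor is lifted or knocked out of the rack (moved over 40 mm) (distance of white_rotor from where it was at the start of the episode above 0.04 m).
It also fails if it takes over 45 s, if anything falls off the work surface, if the arm or the gripper's body presses on something with over 40 N, if the wrist force passes 120 N, or if a joint passes its speed limit or range.

ROBOT

A 6-joint arm with a two-finger parallel gripper is mounted at the origin on the work surface. World frame = base frame: x ahead of the robot, y to its left, z up, the work surface at z = 0. Lengths are in m, angles in rad, forces in N, time in s.
With the tool pointing down it reaches from about 0.375 to 0.925 m from the base axis. Payload 5.7 kg.
Tool frame: the origin (TCP) lies midway between the tips of the shut fingers; the grasp point (between the pads) lies 19 mm behind it; z points along the fingers, x is the direction in which the jaws open and shut, and the axes are right-handed (so a half turn about z gives the same grasp; the last joint's range is limited). The gripper opens to 88 mm and grips with 3 to 60 N. Pads are 20 mm wide; open, the fingers measure 115 mm over their backs; the gripper's body (75 mm by 178 mm) begins 61 mm behind the grasp point.
Start: joints at [-1.351, 0.359, 1.51, -0, 1.272, -0.115], TCP at [0.197, -0.567, 0.223] pointing down, gripper open.
Joint ranges: [-2.97, 2.97], [-1.01, 2.36], [0.21, 2.38], [-0.96, 4.11], [0.2, 2.71], [-2.98, 2.98]. Speed limits (rad/s): [2.39, 2.39, 3.14, 3.14, 3.14, 3.14].

INTERFACE

Orientations are given as a unit quaternion [x, y, z, w].
In Python, from bench import move_ptp, servo_line, goto_joints, move_gripper, sleep, inverse_kinematics, capture, PlanningError, close_job, spot_in, silhouettes, current_clock, current_joint_pos, current_qvel, current_joint_torque, current_position, current_orientation, current_force, current_torque, current_finger_gap gives the robot as it stands. Calls block until the motion is done:
- move_ptp(position, orientation): joint-space move of the TCP to a pose.
- servo_line(position, orientation=None, rate=0.15, contact_N=None): straight line of the TCP; orientation=None keeps the orientation; rate is the mean speed in m/s. With contact_N (N) it stops when the force on the tool has changed by that much, and returns True; else False.
- goto_joints(angles): joint-space move.
- move_gripper(opening): finger opening in m; the grip force is fixed at half the most; returns when the fingers have stopped.
- sleep(seconds).
- inverse_kinematics(position, orientation): joint angles nearest the present ones, or None.
- capture(name): name is "side" or "top" or "wrist"; returns a dict with "image" (384x512x3 uint8, blue, green, red), "range_z" (384x512 float32, m along the optical axis (not along the pixel's ray), 0 where there is no reading), "intrinsics" (3x3 intrinsics, pixels), "R" (3x3) and "t" (3): a world point X has camera coordinates R X + t. Camera axes: x right, y down, z forward; pixel columns grow to the right and rows downward; lengths in m; the calibration is good to about 2 mm. The wrist camera is an equidistant fisheye: a pixel r from the principal point sees the ray r / f radians off the axis. A picture is of the moment at which its call begins.
A pose or a line that the arm cannot do raises PlanningError and nothing moves.
- close_job(): hands the job in, once; it reports no verdict.
Trained networks look in the newest picture that a camera, given by its name, has taken for a name from the list of things; names that differ only in an ending like _2 or _b are one class to them, and where a whole thing is asked for, a point or a joint stands for the part that bears it (a point fixed in the world has none). Each returns a list of dicts, best first, with "conf" (0 to 1); they miss things now and then, are a little off and sometimes report something else, mostly with a low value. They report only what shows in the picture. A call takes as long as a camera call. They do not tell look-alikes from the thing itself.
- spot_in(camera, query): "xy" ([column, row] in pixels, amid what is visible of it).
- silhouettes(camera, query): "region" (384x512 bool, what is visible of it) and "xy" ([column, row] in pixels, amid what is visible of it).
Readings, each from a call of its own:
- current_clock(): time.
- current_joint_pos(): joint angles.
- current_qvel(): joint speeds.
- current_joint_torque(): joint torques, N m.
- current_position(): TCP position.
- current_orientation(): TCP orientation.
- current_force(): force on the tool from outside, world axes, zero at the start.
- current_torque(): the same for the moment, N m.
- current_finger_gap(): finger opening in m.
Only numpy, scipy, OpenCV 4.12 (cv2) and the standard library are available. Lean on these libraries where they do the work, as an engineer would, in place of code of your own. Each camera call takes 0.05 s, during which the arm holds its last target. There are 200 camera calls.

## Working session

There is one attempt and no reset: what is moved stays moved. The work goes in short steps, each a Python script; the robot and the scene stay as the last script left them, time stands still between calls to the robot, and variables do not carry over. Pictures are saved under pics/ and viewed, about 8 in all and at most 12, crops included, and the job is handed in when it is done.

```bash
mkdir -p pics; cat > h.py <<'E'
import numpy as np, cv2
from bench import *
def world(c,px,z=None):
    """pixel -> world via depth (pinhole cams)"""
    u,v=int(round(px[0])),int(round(px[1])); d=c["range_z"][v,u] if z is None else z
    K=np.array(c["intrinsics"]); p=np.linalg.solve(K,[px[0],px[1],1])*d
    return np.array(c["R"]).T@(p-np.array(c["t"]))
def cloud(c):
    K=np.array(c["intrinsics"]); v,u=np.mgrid[:384,:512]; d=c["range_z"]
    P=np.stack([(u-K[0,2])/K[0,0]*d,(v-K[1,2])/K[1,1]*d,d],-1)
    return (P-np.array(c["t"]))@np.array(c["R"])
E
python3 - <<'E'
from h import *
ims=[]
for n in("top","side"):
    c=capture(n); ims.append(c["image"])
    print(n,"cam at",-np.array(c["R"]).T@c["t"], c["intrinsics"][0][0])
    W=cloud(c)
    for q in("blue_rotor","white_rotor","ring"):
        for s in silhouettes(n,q):
            m=s["region"]&(c["range_z"]>0); p=W[m]
            print(q,round(s["conf"],2),np.round(s["xy"]),"n",m.sum(),"med",np.round(np.median(p,0),3),"min",np.round(np.percentile(p,2,0),3),"max",np.round(np.percentile(p,98,0),3))
cv2.imwrite("pics/top.png",ims[0]);cv2.imwrite("pics/side.png",ims[1])
E
```

```text
top cam at [ 0.31943706 -0.08826169  1.6329543 ] 452.5616455887817
blue_rotor 0.93 [146. 186.] n 485 med [0.583 0.241 0.096] min [0.548 0.204 0.087] max [0.623 0.282 0.145]
blue_rotor 0.93 [105. 193.] n 732 med [0.563 0.386 0.092] min [0.519 0.341 0.085] max [0.612 0.437 0.155]
blue_rotor 0.81 [196. 196.] n 253 med [0.547 0.075 0.055] min [0.519 0.047 0.047] max [0.578 0.103 0.09 ]
white_rotor 0.73 [151. 228.] n 477 med [0.445 0.219 0.096] min [0.41  0.186 0.088] max [0.486 0.258 0.144]
ring 0.57 [299. 190.] n 796 med [ 0.535 -0.281  0.19 ] min [ 0.501 -0.512  0.096] max [ 0.573 -0.129  0.2  ]
side cam at [0.23696043 0.83563263 0.97706181] 386.9191483266741
blue_rotor 0.84 [182. 328.] n 1333 med [0.562 0.395 0.094] min [0.518 0.342 0.089] max [0.616 0.437 0.157]
blue_rotor 0.82 [197. 278.] n 634 med [0.582 0.245 0.098] min [0.548 0.203 0.092] max [0.626 0.279 0.147]
blue_rotor 0.67 [227. 246.] n 277 med [0.546 0.079 0.057] min [0.52  0.045 0.023] max [0.576 0.105 0.094]
white_rotor 0.88 [248. 282.] n 645 med [0.444 0.224 0.098] min [0.409 0.181 0.092] max [0.483 0.258 0.147]
ring 0.92 [266. 156.] n 540 med [ 0.535 -0.267  0.193] min [ 0.501 -0.54   0.002] max [ 0.626 -0.126  0.201]
```

View pics/top.png

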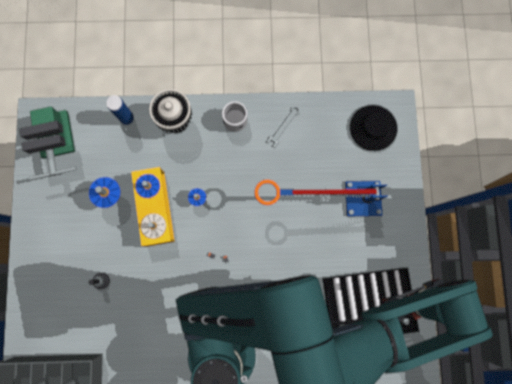

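View pics/side.png

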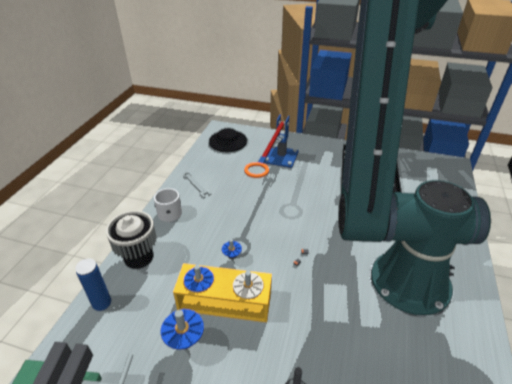

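The look-alikes in the top view are (105,193), a big one outside the rack at about 96 mm, (146,186) in the rack at about 80 mm, and (196,196), a small one at about 57 mm. The middle-sized one at (146,186) is also the one in the yellow rack, so it fits. I'll confirm it in a crop and fit the stub and ring.

```bash
python3 - <<'E'
from h import *
def circ(p):
    A=np.c_[2*p[:,:2],np.ones(len(p))]; s=np.linalg.lstsq(A,(p[:,:2]**2).sum(1),rcond=None)[0]
    return s[:2],np.sqrt(s[2]+s[0]**2+s[1]**2)
ims=[]
for n in("top","side"):
    c=capture(n); W=cloud(c); hsv=cv2.cvtColor(c["image"],cv2.COLOR_BGR2HSV)
    ims.append(c["image"])
    near=np.hypot(W[...,0]-.584,W[...,1]-.242)<.055
    st=W[near&(W[...,2]>.12)&(W[...,2]<.17)]; print(n,"stub",len(st),st.mean(0).round(4),"top",np.percentile(st[:,2],95).round(4))
    top=st[st[:,2]>np.percentile(st[:,2],95)-.004]; print(" stub top",len(top),top.mean(0).round(4))
    pl=W[near&(hsv[...,0]>100)&(hsv[...,0]<130)&(hsv[...,1]>120)&(W[...,2]>.08)&(W[...,2]<.115)]
    print(" plate",len(pl),((pl.min(0)+pl.max(0))/2).round(4),np.ptp(pl,axis=0).round(3),"z med",np.median(pl[:,2]).round(4))
    m=(hsv[...,0]<18)&(hsv[...,0]>5)&(hsv[...,1]>150)&(abs(W[...,0]-.535)<.09)&(abs(W[...,1]+.18)<.09)&(W[...,2]>.15)
    rg=W[m]; rg=rg[abs(rg[:,2]-np.median(rg[:,2]))<.008]; cc,r=circ(rg)
    pf=np.linalg.lstsq(np.c_[rg[:,:2]-cc,np.ones(len(rg))],rg[:,2],rcond=None)[0]
    print(" ring",len(rg),cc.round(4),"r",r.round(4),"bbox",((rg.min(0)+rg.max(0))/2).round(4),np.ptp(rg,axis=0).round(3),"plane",pf.round(4))
a=cv2.resize(ims[0][150:260,80:220],None,fx=4,fy=4,interpolation=cv2.INTER_CUBIC)
cv2.imwrite("pics/crop.png",a)
for q in([1,0,0,0],[0,1,0,0]):
    for p in([.583,.242,.108],[.583,.242,.30],[.535,-.18,.30]): 
        j=inverse_kinematics(p,q); print(q,None if j is None else np.round(j,2))
E
```

```text
top stub 25 [0.5847 0.2394 0.1414] top 0.1494
 stub top 7 [0.5851 0.2409 0.1483]
 plate 322 [0.5847 0.2414 0.0975] [0.075 0.076 0.02 ] z med 0.0958
 ring 189 [ 0.5369 -0.1643] r 0.0358 bbox [ 0.5367 -0.1643  0.1958] [0.079 0.077 0.014] plane [-0.0152  0.0376  0.1952]
side stub 60 [0.5843 0.242  0.1381] top 0.1481
 stub top 27 [0.5855 0.2401 0.1468]
 plate 412 [0.5848 0.2411 0.0994] [0.079 0.08  0.013] z med 0.098
 ring 131 [ 0.5367 -0.1619] r 0.0358 bbox [ 0.5357 -0.1615  0.1971] [0.078 0.075 0.013] plane [-0.0029  0.0379  0.1973]
[1, 0, 0, 0] [ 0.28  0.52  1.56 -0.    1.07  0.28]
[1, 0, 0, 0] [ 0.28  0.35  1.33 -0.    1.46  0.28]
[1, 0, 0, 0] [-0.45  0.25  1.48 -0.    1.42 -0.45]
[0, 1, 0, 0] [ 0.28  0.52  1.56 -0.    1.07 -2.86]
[0, 1, 0, 0] [ 0.28  0.35  1.33 -0.    1.46 -2.86]
[0, 1, 0, 0] [-0.45  0.25  1.48 -0.    1.42  2.69]
```

View pics/crop.png

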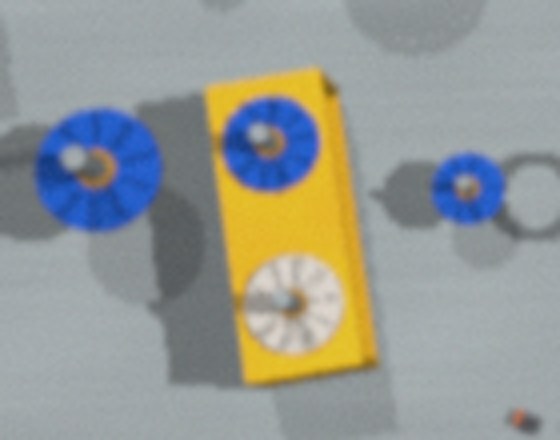

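The crop confirms it. The blue plate in the rack (crop 270,140, image 146,186) is middle-sized and sits beside the white one; the larger and smaller look-alikes stand outside the rack. Rotor: (0.585, 0.241), underside about 0.091. Ring: (0.537, -0.163, 0.196). Next I grasp it.

```bash
python3 - <<'E'
from h import *
Q=[1,0,0,0]; t0=current_clock()
p=current_position(); servo_line([p[0],p[1],.34],rate=.25)
move_ptp([.585,.241,.24],Q); move_gripper(.06)
servo_line([.585,.241,.175],rate=.2)
print("hit",servo_line([.585,.241,.110],rate=.1,contact_N=4))
print("pos",np.round(current_position(),4)); f0=np.array(current_force())
move_gripper(0.0); print("gap",current_finger_gap(), "f0",f0.round(2),"f",np.round(current_force(),2))
servo_line([.585,.241,.20],rate=.08); servo_line([.585,.241,.33],rate=.25); sleep(.3)
print("gap",current_finger_gap(),"f",np.round(current_force(),2),"clk",t0,current_clock())
c=capture("side"); cv2.imwrite("pics/lift.png",c["image"])
E
```

```text
hit False
pos [0.5856 0.2412 0.1106]
gap 0.015690478432182617 f0 [-0.72  0.06  0.34] f [1.34 0.01 1.23]
gap 0.015267885687742544 f [-0.32 -0.36 -5.66] clk 0.5 9.175
```

View pics/lift.png

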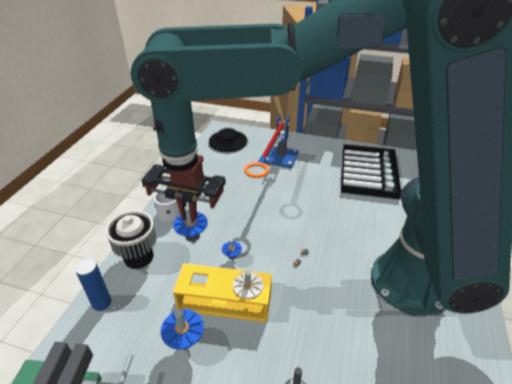

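The rotor is held upright at (190,222), about 5.8 N, and the white one is still in the rack. Next I carry it over the ring and check the alignment in the same view.

```bash
python3 - <<'E'
from h import *
Q=[1,0,0,0]
move_ptp([.537,-.163,.33],Q); sleep(.3)
print("pos",np.round(current_position(),4),"f",np.round(current_force(),2),current_finger_gap())
c=capture("side"); W=cloud(c); hsv=cv2.cvtColor(c["image"],cv2.COLOR_BGR2HSV)
near=np.hypot(W[...,0]-.537,W[...,1]+.163)<.06
pl=W[near&(hsv[...,0]>100)&(hsv[...,0]<130)&(hsv[...,1]>100)&(W[...,2]>.27)&(W[...,2]<.36)]
print("plate",len(pl),((pl.min(0)+pl.max(0))/2).round(4),np.ptp(pl,axis=0).round(3),"med",np.median(pl,0).round(4))
print("plane",np.linalg.lstsq(np.c_[pl[:,:2]-[.537,-.163],np.ones(len(pl))],pl[:,2],rcond=None)[0].round(3))
rg=W[near&(hsv[...,0]<18)&(hsv[...,0]>5)&(hsv[...,1]>150)&(abs(W[...,2]-.196)<.01)]
print("ring",len(rg),((rg.min(0)+rg.max(0))/2).round(4),np.ptp(rg,axis=0).round(3))
cv2.imwrite("pics/over.png",cv2.resize(c["image"][90:230,190:360],None,fx=4,fy=4,interpolation=cv2.INTER_CUBIC)); print(current_clock())
E
```

```text
pos [ 0.5373 -0.1623  0.3299] f [-0.3   0.41 -5.06] 0.0155530177936191
plate 241 [ 0.5377 -0.1583  0.3148] [0.084 0.077 0.049] med [ 0.5299 -0.1483  0.3182]
plane [ 0.017 -0.033  0.318]
ring 133 [ 0.536  -0.1652  0.1965] [0.077 0.081 0.014]
11.0833
```

View pics/over.png

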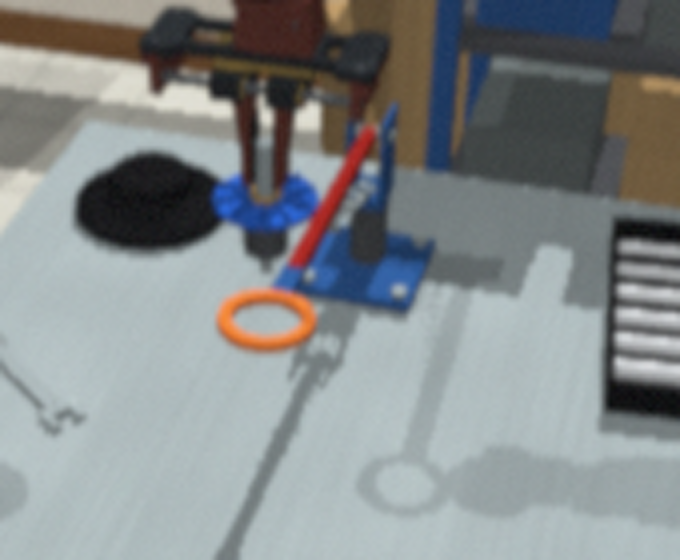

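Rotor and ring line up: the plate at (266,197) and ring at (267,320) in the crop give xy agreeing within a few mm. Now I lower it through the hole.

```bash
python3 - <<'E'
from h import *
x,y=.537,-.164
servo_line([x,y,.228],rate=.12)
def F(): return np.mean([current_force() for _ in range(5)],0)
print(F().round(2))
z=.222
while z>.165:
    servo_line([x,y,z],rate=.03); sleep(.15); f=F(); print(round(z,3),f.round(2),np.round(current_torque(),2))
    if f[2]>-1.0 or abs(f[0])+abs(f[1])>6: break
    z-=.006
print("gap",current_finger_gap(),current_clock())
c=capture("side"); W=cloud(c); hsv=cv2.cvtColor(c["image"],cv2.COLOR_BGR2HSV)
near=np.hypot(W[...,0]-.537,W[...,1]+.163)<.06
for n,m in(("plate",(hsv[...,0]>100)&(hsv[...,0]<130)&(hsv[...,1]>100)),("ring",(hsv[...,0]<18)&(hsv[...,0]>5)&(hsv[...,1]>150))):
    p=W[near&m&(W[...,2]>.1)&(W[...,2]<.24)]; print(n,len(p),np.median(p,0).round(4),((p.min(0)+p.max(0))/2).round(4))
cv2.imwrite("pics/low.png",cv2.resize(c["image"][90:230,190:360],None,fx=4,fy=4,interpolation=cv2.INTER_CUBIC))
E
```

```text
[ 0.29  0.38 -5.42]
0.222 [ 1.3  -0.34 -5.04] [-0.05 -0.07 -0.1 ]
0.216 [ 0.9   0.13 -4.5 ] [-0.07 -0.03  0.06]
0.21 [-0.5   0.43 -2.94] [ 0.19 -0.12  0.02]
0.204 [-0.25  0.89 -3.17] [ 0.26 -0.16  0.01]
0.198 [-0.02  1.14 -1.72] [ 0.17 -0.17 -0.02]
0.192 [ 0.79  2.11 -0.54] [ 0.09 -0.13  0.01]
gap 0.014829655485719398 15.0833
plate 227 [ 0.5279 -0.1513  0.1803] [ 0.5372 -0.1715  0.197 ]
ring 16 [ 0.5311 -0.1323  0.1652] [ 0.5301 -0.1412  0.1539]
```

View pics/low.png

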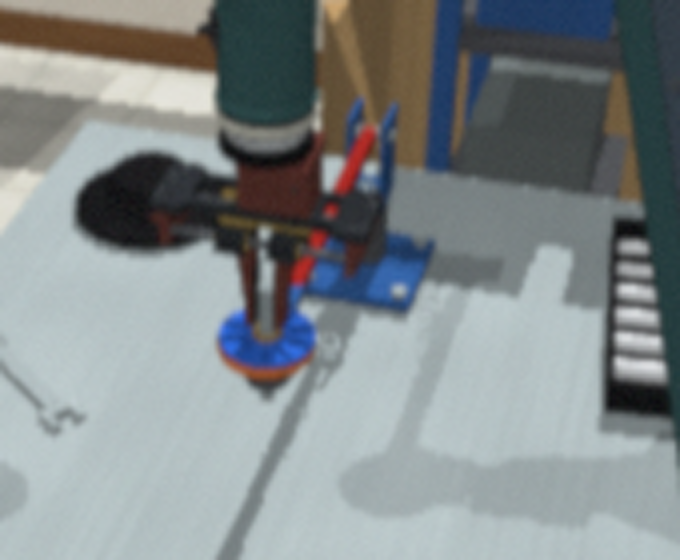

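The rotor is seated, with the plate at (266,340) flush on the ring and sunk about 22 mm. A little load is left, so I lower the rest with averaged force readings.

```bash
python3 - <<'E'
from h import *
x,y=.537,-.164
def F():
    a=[]
    for _ in range(12): a.append(current_force()); sleep(.04)
    return np.mean(a,0)
z=.192; f=F(); print(z,f.round(2))
while f[2]<-.1 and z>.174:
    z-=.004; servo_line([x,y,z],rate=.03); f=F(); print(round(z,3),f.round(2),np.round(current_torque(),2))
print("gap",current_finger_gap(),current_clock())
c=capture("side"); W=cloud(c); hsv=cv2.cvtColor(c["image"],cv2.COLOR_BGR2HSV)
near=np.hypot(W[...,0]-.537,W[...,1]+.163)<.06
for n,m in(("plate",(hsv[...,0]>100)&(hsv[...,0]<130)&(hsv[...,1]>100)),("ring",(hsv[...,0]<18)&(hsv[...,0]>5)&(hsv[...,1]>150))):
    p=W[near&m&(W[...,2]>.1)&(W[...,2]<.20)]; print(n,len(p),np.median(p,0).round(4),p[:,2].max().round(4))
    if n=="plate": print("plane",np.linalg.lstsq(np.c_[p[:,:2]-[.537,-.163],np.ones(len(p))],p[:,2],rcond=None)[0].round(3))
cv2.imwrite("pics/low2.png",cv2.resize(c["image"][140:210,210:310],None,fx=6,fy=6,interpolation=cv2.INTER_CUBIC))
E
```

```text
0.192 [0.38 1.69 0.07]
gap 0.0156360424051861 15.6333
plate 222 [ 0.528  -0.1513  0.1804] 0.1939
plane [ 0.013 -0.012  0.181]
ring 17 [ 0.5303 -0.1364  0.1626] 0.1679
```

View pics/low2.png

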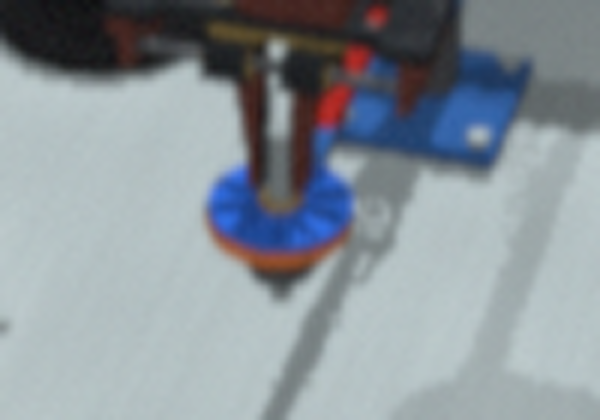

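```bash
python3 - <<'E'
from h import *
def F():
    a=[]
    for _ in range(12): a.append(current_force()); sleep(.05)
    return np.mean(a,0)
for z in(.188,.184):
    servo_line([.537,-.164,z],rate=.03); print(z,F().round(2),np.round(current_torque(),2))
servo_line([.537,-.162,.184],rate=.03); print("y+2",F().round(2),current_finger_gap(),current_clock())
E
```

```text
0.188 [0.2  1.11 0.4 ] [-0.08 -0.19  0.02]
0.184 [0.51 0.5  1.01] [-0.24 -0.19  0.07]
y+2 [ 0.19 -3.48  1.23] 0.015421141025635885 18.3
```

The force passes zero at about z = 0.187, a sink of about 28 mm, which is within the stated range. I hold at balance, then release.

```bash
python3 - <<'E'
from h import *
x,y,z=.537,-.1638,.186
servo_line([x,y,z],rate=.03); sleep(1.0); print(np.round(current_force(),2),current_finger_gap())
move_gripper(.035); sleep(.5)
print(np.round(current_force(),2),current_finger_gap(),current_clock())
c=capture("side"); W=cloud(c); hsv=cv2.cvtColor(c["image"],cv2.COLOR_BGR2HSV)
near=np.hypot(W[...,0]-.537,W[...,1]+.163)<.06
for n,m in(("plate",(hsv[...,0]>100)&(hsv[...,0]<130)&(hsv[...,1]>100)),("ring",(hsv[...,0]<18)&(hsv[...,0]>5)&(hsv[...,1]>150))):
    p=W[near&m&(W[...,2]>.1)&(W[...,2]<.20)]; print(n,len(p),np.median(p,0).round(4),p[:,2].max().round(4))
cv2.imwrite("pics/rel.png",cv2.resize(c["image"][140:210,210:310],None,fx=6,fy=6,interpolation=cv2.INTER_CUBIC))
E
```

```text
[-1.14  2.81  1.35] 0.015874381563988474
[-0.04 -0.11 -0.15] 0.03491970896847122 20.575
plate 228 [ 0.5331 -0.1503  0.1739] 0.1997
ring 8 [ 0.5256 -0.1279  0.1574] 0.1603
```

View pics/rel.png

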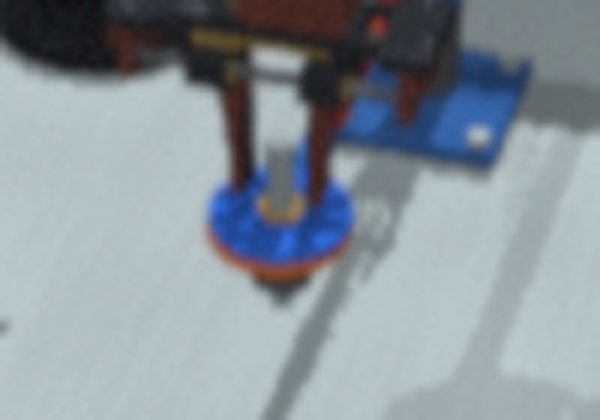

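It hangs free: stub at (280,175) between the open fingers, plate on the ring, arm steady. I withdraw upward and check.

```bash
python3 - <<'E'
from h import *
p=current_position(); servo_line([p[0],p[1],.26],rate=.08); servo_line([p[0],p[1],.34],rate=.2)
move_ptp([.50,.05,.36],[1,0,0,0]); sleep(.5)
for n in("side","top"):
    c=capture(n); W=cloud(c); hsv=cv2.cvtColor(c["image"],cv2.COLOR_BGR2HSV)
    near=np.hypot(W[...,0]-.537,W[...,1]+.163)<.06
    b=near&(hsv[...,0]>100)&(hsv[...,0]<130)&(hsv[...,1]>100)
    q=W[b&(W[...,2]>.14)&(W[...,2]<.20)]; o=W[near&(hsv[...,0]<18)&(hsv[...,0]>5)&(hsv[...,1]>150)&(W[...,2]>.1)]
    if len(q)>20: print(n,"plate",len(q),((q.min(0)+q.max(0))/2).round(4),np.median(q,0).round(4),"plane",np.linalg.lstsq(np.c_[q[:,:2]-[.537,-.163],np.ones(len(q))],q[:,2],rcond=None)[0].round(3))
    st=W[near&(W[...,2]>.195)&(W[...,2]<.25)]; 
    if len(st): print(" stub",len(st),st.mean(0).round(4),st[:,2].max().round(4))
    if len(o): print(" orange",len(o),np.median(o,0).round(4),o[:,2].max().round(4))
    for s in silhouettes(n,"white_rotor")[:1]: print(" white",np.median(W[s["region"]&(c["range_z"]>0)],0).round(4))
    if n=="side": cv2.imwrite("pics/end.png",c["image"])
print(np.round(current_force(),2),current_clock())
E
```

```text
side plate 252 [ 0.5369 -0.1712  0.1724] [ 0.5303 -0.1527  0.1734] plane [ 0.006 -0.029  0.174]
 stub 15 [ 0.532  -0.1606  0.2082] 0.2237
 orange 8 [ 0.5264 -0.1281  0.1562] 0.1599
 white [0.444  0.225  0.0985]
top plate 460 [ 0.5371 -0.1724  0.1707] [ 0.536  -0.1662  0.1711] plane [0.001 0.006 0.171]
 stub 24 [ 0.5353 -0.1611  0.2182] 0.2274
 white [0.4476 0.2014 0.0962]
[ 0.67 -0.12  0.24] 23.825
```

View pics/end.png

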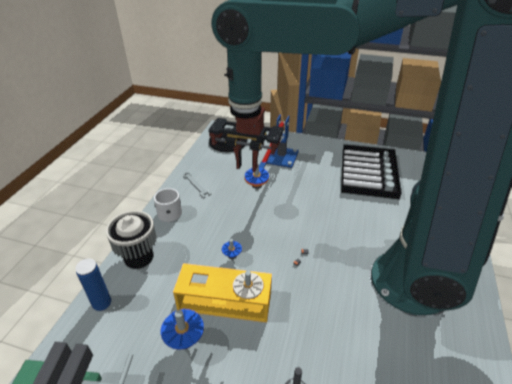

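The rotor hangs upright in the ring at (257,176), and the white rotor is still at (248,285) in the rack. The gripper is clear, so I hand in.

```bash
python3 -c "
from bench import *
close_job(); print(current_clock())"
```

```text
the job is handed in; nothing more can be done
the job is handed in; nothing more can be done
```

The blue rotor from the rack (the middle-sized of the three look-alikes) now hangs in the orange ring, and I handed the job in at about 24 s. I gripped it by the stub and lowered it in small steps until the ring carried its weight. I held it there for 1 s, then let go and withdrew straight up.

**Rotor in the ring:** the last pictures show it upright, with a tilt of 0.03 rad or less. It sits within roughly a centimetre of where I measured the ring's centre. The arm has sunk about 30 mm (0.085 rad), and the released rotor did not move between the two looks.

**White rotor:** unmoved in the side view. The top view put it about 18 mm off (y 0.201 against 0.219). I think that is because the robot arm partly hid it, but I did not look again from above.

**Less certain points:**
- While I held the rotor, the ring pushed sideways on it with 1 to 3 N.
- The forces balanced at a sink of about 27 mm, and it settled about 4 mm lower after release.
- The arm's speed and the plate's exact fit on the ring were judged only from pictures and forces.

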